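# Load a sofa foot into the drilling jig

### The job

With the fingertips, gently push the round wooden sofa foot lying in the sloped gutter of the drilling jig up the slope and over the ridge at the top until it sits in the cradle against the end stop, then push the keeper bar (the one with the upright peg) all the way in behind it so the foot cannot roll back. The foot is only to be pushed along the gutter, never lifted out of it or flung, and everything else on the table stays where it stands.

Things in the scene. Friction and masses are not known exactly. Their poses are not given: they have to be found in the camera images.
- gutter: the drilling jig: a fixed wooden loading gutter on the table, about 290 mm long, 100 mm wide. Origin on the table under its middle; x points uphill along it (level), y across to the keeper's side, z up. Ramp floor 66 mm wide between cheeks 16 mm high, 8 mm thick, rising at 10 degrees to the ridge. A spare foot, a jar and a castor wheel stand beside it, 80 mm or more off its middle line
- ramp (a point): low end of the ramp floor, on its middle line, at the uphill face of the low lip (10 mm high, 10 mm thick): 130 mm downhill of the gutter's origin, 20 mm above the table. x runs up along the ramp floor, y across to the keeper side, z square to the ramp floor. The ridge lies at x 183 mm
- ridge (a point): top of the ridge, on the middle line: 50 mm uphill of the gutter's origin, 52 mm above the table. Behind it the floor steps down 5 mm into the cradle, which falls gently to the end stop
- seat (a point): where the foot's centre lies when it is seated in the cradle against the end stop: 75 mm uphill of the gutter's origin, 75 mm above the table. Axes as the gutter. The stop's face is 30 mm further uphill, the stop 93 mm tall. On the -y side of the cradle a metal drill-guide plate stands 103 mm tall, its inner face 41 mm from the middle line
- foot: the round dark wooden sofa foot to be loaded: a cylinder 60 mm in diameter and 56 mm long, about 0.11 kg, lying across the gutter at its low end, resting on the ramp and against the low lip. Origin at its centre; y is its own axis, which lies across the gutter; it turns about y as it rolls. It rolls freely and rolls back down the ramp if it is let go before the ridge
- keeper (a joint): how far the keeper bar is pushed in, m: 0 drawn out (it starts between 0 and 0.012), 0.060 fully in against its end. It slides across the gutter towards -y, just downhill of the seated foot and at the height of its centre, moves with about 2 N and stays where left. Steel bar 12 mm wide, 16 mm high, 85 mm long; drawn out, its tip is 45 mm from the middle line
- guide (a point): middle of the top of the fixed metal guide that the keeper bar runs through, 90 mm above the table, 35 mm uphill of the gutter's origin and 52 mm to its +y side; the guide is 33 mm along the gutter and 20 mm across
- keeper_peg (a point): centre of the top of the keeper's black upright peg, 18 mm in diameter and standing 38 mm above the bar; its top is 121 mm above the table. Drawn out it lies at x 35 mm, y 121 mm in the gutter's frame and moves to y 61 mm when fully in. Pushed on its outer (+y) side
- spare: bystander: a second round wooden foot standing on end beside the gutter, 60 mm in diameter, 56 mm tall; origin under its centre
- jar: bystander: amber glass jar with a steel lid beside the gutter, 54 mm in diameter, 70 mm tall; origin under its centre
- castor: bystander: castor wheel lying flat beside the gutter, 50 mm in diameter, 20 mm thick; origin under its centre
- tape: bystander: steel pocket tape measure case, 66 x 36 x 62 mm; origin under its centre
- hammer: bystander: hammer lying on the table at the robot's left
- stapler: bystander: upright staple gun, 105 mm tall, standing on the table at the robot's right
- mug: bystander: blue mug, 80 mm in diameter, 90 mm tall; origin under its centre
Not all that is in view belongs to the job. Leave any green or yellow look-alike of the foot alone.

How it is judged:
By the outcome, as a careful person would: the job done as asked, in the order asked, and still so for the second after the job is handed in, with the robot touching nothing.
It also fails if it takes over 51 s, if anything falls off the work surface, if the arm or the gripper's body presses on something with over 40 N, if the wrist force passes 120 N, or if a joint passes its speed limit or range.

### The arm

A 7-joint arm with a two-finger parallel gripper is mounted at the origin on the work surface. World frame = base frame: x ahead of the robot, y to its left, z up, the work surface at z = 0. Lengths are in mm, angles in rad, forces in N, time in s.
With the tool pointing down it reaches from about 400 to 875 mm from the base axis. Payload 4.4 kg.
Tool frame: the origin (TCP) lies midway between the tips of the shut fingers; the grasp point (between the pads) lies 19 mm behind it; x points along the fingers, y is the direction in which the jaws open and shut, and the axes are right-handed (so a half turn about x gives the same grasp; the last joint's range is limited). The gripper opens to 85 mm and grips with 20 to 120 N. Pads are 22 mm wide; open, the fingers measure 114 mm over their backs; the gripper's body (76 mm by 85 mm) begins 54 mm behind the grasp point. The pads swing forward as they close: fully open they stand 13 mm farther back than shut.
Start: joints at [-0.066, 0.628, 0.038, 1.517, -0.027, 0.996, -0.02], TCP at [650.014, 0.027, 231.313] pointing down, gripper open.
Joint ranges: [-3.06, 3.06], [-0.37, 2.12], [-1.25, 1.32], [0.18, 2.47], [-1.1, 4.24], [0.23, 1.98], [-2.94, 2.94]. Speed limits (rad/s): [2.57, 2.57, 3.14, 3.14, 3.14, 3.14, 3.14].

### API

Orientations are given as [roll, pitch, yaw] about the fixed x, y, z axes, in that order (R = Rz(yaw) Ry(pitch) Rx(roll)).
In Python, from cell import ctrl gives the robot as it stands.
- The arm moves only by the tool arm_command, never from a script. Its argument "series" is a list of rows, each a list of 7 numbers: the opening, from 0 (shut) to 1 (fully open), then the shift along the world's x, y, z in cm, then the turn, a rotation vector about the world's x, y, z in degrees. In form: [[claw, x, y, z, rx, ry, rz], ...]. A call has 1 to 20 rows; each row shifts and turns the commanded pose from where the row before left it; what a row does not reach is not made up. A row lasts 1/12 s, in which the tool goes at most 41.7 mm and 7.16 degrees, less where a joint would pass 70% of its speed; a pose out of reach is approached as far as the arm can. A call with a gripper value outside its range is refused whole. The fingers move at their own pace and stop on an object; the grip force is fixed at half the most. Time passes only in rows, so rows that do not move let the fingers close. It gives the time, the measured TCP pose, the force and the opening at its end, in the units of the state.
- ctrl.read_state(): the state, without advancing time (a new reading comes with each control period).
- ctrl.get_image(name): name is "scene" or "side" or "wrist"; returns the picture (480x640x3 uint8, blue, green, red); there is no depth.
- ctrl.calibration(name): a dict with "fovy" (degrees; the focal length in pixels is half the picture's height over the tangent of half this angle, whatever the lens; pixels are square), "cx", "cy" (the principal point, pixels), "cam_to_world" (4x4, takes a point from camera to world coordinates); the wrist camera has in their place "T_tool_cam" (4x4, takes a point from camera to tool coordinates, whose origin is the TCP and whose axes are the tool frame's). Camera axes: x right, y up, looking along -z (the intrinsics and any distortion apply to the point x, -y, -z); pixel columns grow to the right and rows downward; lengths in mm; the calibration is good to about 2 mm. A picture is of the moment at which its call begins: read the wrist's pose just before it. calibration takes no time and is no camera call.
- ctrl.finish_job(): hands the job in, once; it reports no verdict.
Trained networks look in the newest picture that a camera, given by its name, has taken for a name from the list of things; names that differ only in an ending like _2 or _b are one class to them, and where a whole thing is asked for, a point or a joint stands for the part that bears it (a point fixed in the world has none). Each returns a list of dicts, best first, with "conf" (0 to 1); they miss things now and then, are a little off and sometimes report something else, mostly with a low value. They report only what shows in the picture. A call takes as long as a camera call. They do not tell look-alikes from the thing itself.
- ctrl.spot_in(label, camera): "centre" ([x, y, z] in mm, in world coordinates, good to about 4 mm: the middle of the surface that is visible of it).
The state is a dict: "clock": time; "qpos": joint angles; "qd": joint speeds; "tau": joint torques, N m; "eef_pos": TCP position; "tool_rot": TCP orientation; "force": force on the tool from outside, world axes, zero at the start; "torque": the same for the moment, N m; "width": finger opening in mm.
Only numpy, scipy, OpenCV 4.12 (cv2) and the standard library are available. Lean on these libraries where they do the work, as an engineer would, in place of code of your own. Each camera call takes 0.05 s, during which the arm holds its last target.

## Working session

There is one attempt and no reset: what is moved stays moved. The work goes in short steps, Python scripts to look and compute and a tool call to move; the robot and the scene stay as the last step left them, time stands still between calls to the robot, and variables do not carry over. Pictures are saved under pics/ and viewed, and the job is handed in when it is done.

Besides the shell and the picture viewer there is one more tool, called after "Emit:" by a JSON object that holds its "api" and its "payload", one argument or row to a line. arm_command: Moves the arm, as the interface text tells. Its arguments: {"type":"object","properties":{"series":{"type":"array"}},"required":["series"]}

```bash
ls; mkdir -p pics
python3 - <<'E'
from cell import ctrl
import cv2
s=ctrl.read_state();print(s)
for n in("scene","side","wrist"):
    cv2.imwrite(f"pics/{n}0.png",ctrl.get_image(n)); c=ctrl.calibration(n); print(n,c)
    for l in ("foot","gutter","keeper","keeper_peg","guide"):
        print(l,[(x['conf'],[round(v) for v in x['centre']]) for x in ctrl.spot_in(l,n)[:3]])
E
```

```text
pics
{'clock': 0.0, 'qpos': array([-0.06582757,  0.62940447,  0.03846991,  1.51836109, -0.0269948 ,
        0.99632518, -0.02000603]), 'qd': array([-4.80155928e-06, -4.16080382e-05,  3.48406379e-04,  1.17145477e-03,
       -5.67824245e-05, -1.18532551e-03,  3.24389717e-04]), 'tau': array([-1.11932164e-03, -5.63405585e+01,  1.22606792e+00, -1.93450052e+01,
        1.09587883e-02,  1.05136272e-02, -8.84369996e-06]), 'eef_pos': array([6.49363324e+02, 2.84819480e-02, 2.30354024e+02]), 'tool_rot': array([-1.54549373,  1.56881706, -3.11628815]), 'force': array([-0.3575608 ,  1.10514763, -0.42823402]), 'torque': array([ 0.07392127,  0.0092017 , -0.00953976]), 'width': 85.63405780470673}
scene {'fovy': 50.672109328414514, 'cx': 308.2204093197318, 'cy': 235.8200339997145, 'cam_to_world': array([[ 5.85744710e-01, -4.69000952e-01,  6.61015311e-01,
         1.33076036e+03],
       [ 8.10490931e-01,  3.36173235e-01, -4.79679067e-01,
        -5.45276577e+02],
       [ 2.75428402e-03,  8.16716391e-01,  5.77032712e-01,
         8.00039309e+02],
       [ 0.00000000e+00,  0.00000000e+00,  0.00000000e+
[... 901 characters left out ...]

wrist {'fovy': 67.96138216135782, 'cx': 318.0027751385774, 'cy': 235.9807659336276, 'T_tool_cam': array([[ 1.27909114e-04,  2.82801167e-01, -9.59178546e-01,
        -1.42849154e+02],
       [ 9.99999726e-01,  6.63759277e-04,  3.29053416e-04,
         8.80922720e-02],
       [ 7.29720348e-04, -9.59178325e-01, -2.82801005e-01,
        -7.23853789e+01],
       [ 0.00000000e+00,  0.00000000e+00,  0.00000000e+00,
         1.00000000e+00]])}
foot [(0.61, [542, -167, 68]), (0.56, [426, -295, 52]), (0.56, [747, -206, 44])]
gutter [(0.94, [579, -23, 50])]
keeper [(0.6, [475, -11, 81]), (0.3, [643, -161, 64])]
keeper_peg [(0.86, [477, -10, 84]), (0.21, [645, -157, 64])]
guide [(0.59, [579, -23, 50])]
```

View pics/scene0.png

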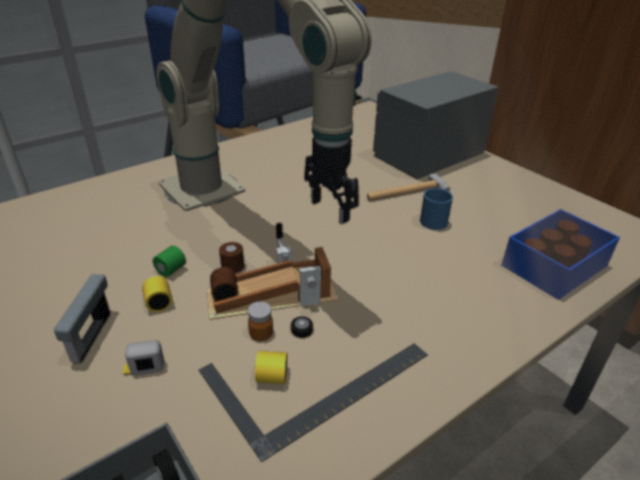

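View pics/side0.png

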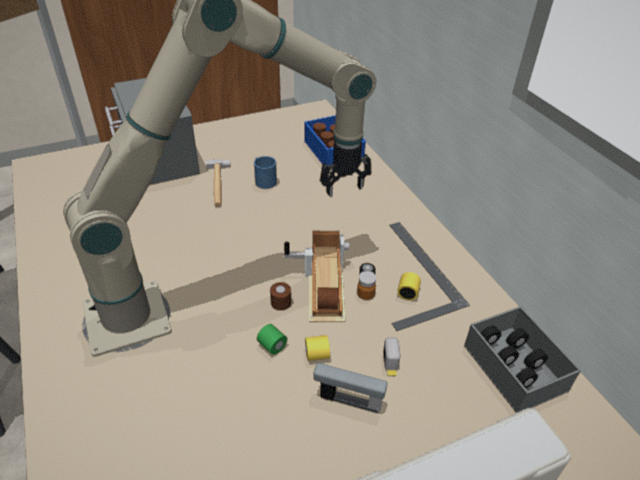

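View pics/wrist0.png

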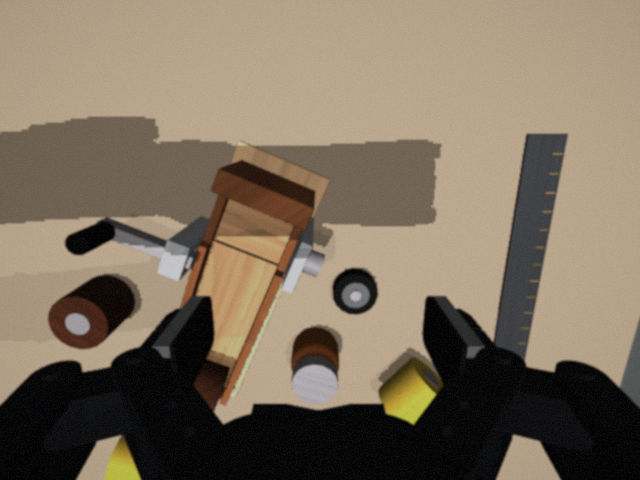

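Run:
```python
import cv2
a=cv2.imread("pics/scene0.png")[215:325,190:350]; cv2.imwrite("pics/sc1.png",cv2.resize(a,None,fx=5,fy=5,interpolation=cv2.INTER_CUBIC))
a=cv2.imread("pics/side0.png")[220:330,260:380]; cv2.imwrite("pics/si1.png",cv2.resize(a,None,fx=5,fy=5,interpolation=cv2.INTER_CUBIC))
a=cv2.imread("pics/wrist0.png")[130:410,40:390]; cv2.imwrite("pics/wr1.png",cv2.resize(a,None,fx=2,fy=2,interpolation=cv2.INTER_CUBIC))
```

```text
(no output)
```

View pics/sc1.png

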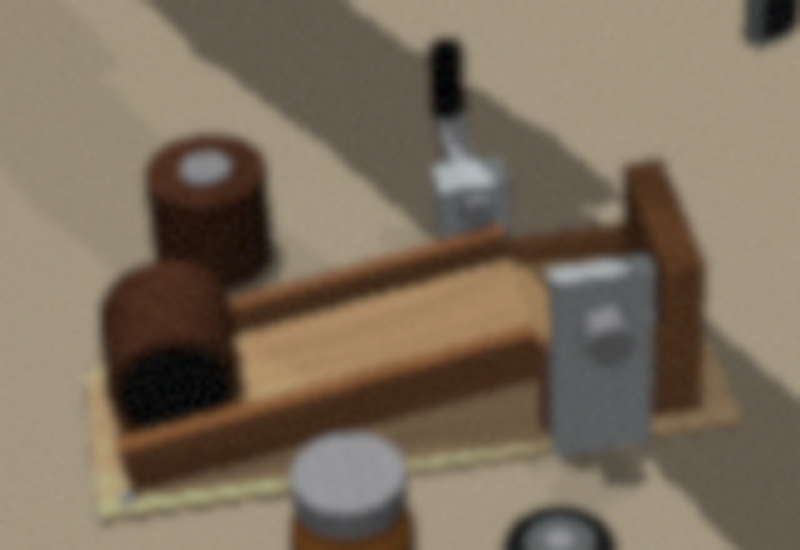

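View pics/si1.png

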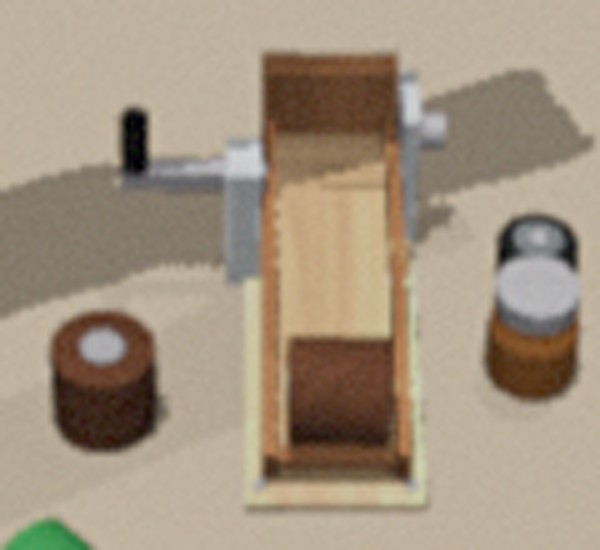

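View pics/wr1.png

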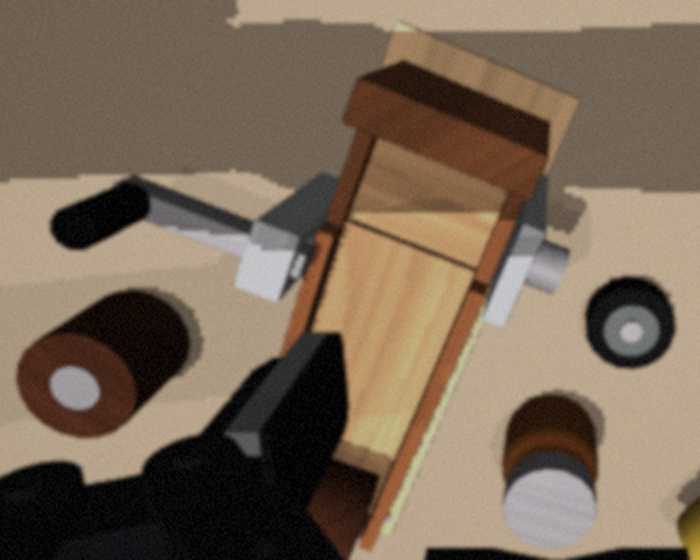

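```bash
cat > h.py <<'E'
import numpy as np
from scipy.spatial.transform import Rotation as Ro
from cell import ctrl
def cam(n,st=None):
    c=ctrl.calibration(n)
    if n=="wrist":
        T=np.eye(4);T[:3,:3]=Ro.from_euler('xyz',st['tool_rot']).as_matrix();T[:3,3]=st['eef_pos'];M=T@c['T_tool_cam']
    else: M=c['cam_to_world']
    f=240/np.tan(np.radians(c['fovy']/2))
    return M,f,c['cx'],c['cy']
def proj(C,P):
    M,f,cx,cy=C;p=(np.asarray(P)-M[:3,3])@M[:3,:3]
    return np.stack([cx+f*p[...,0]/-p[...,2],cy+f*p[...,1]/p[...,2]],-1)
def back(C,uv,z):
    M,f,cx,cy=C;d=M[:3,:3]@np.array([(uv[0]-cx)/f,-(uv[1]-cy)/f,-1]);o=M[:3,3]
    return o+d*(z-o[2])/d[2]
E
cat > fit.py <<'E'
from h import *
from scipy.optimize import least_squares
s=ctrl.read_state();print(Ro.from_euler('xyz',s['tool_rot']).as_matrix().round(2))
C={n:cam(n,s) for n in("scene","side","wrist")};print(C['wrist'][0][:3,3])
L={"sc":("scene",5,190,215),"si":("side",5,260,220),"wr":("wrist",2,40,130)}
def px(k,u,v): n,f,a,b=L[k];return C[n],(u/f+a,v/f+b)
obs=[]
for k,u,v,g in [("sc",632,172,(105,41,93)),("sc",690,265,(105,-41,93)),("si",265,72,(105,41,93)),("si",397,72,(105,-41,93)),
 ("wr",343,122,(105,41,93)),("wr",537,195,(105,-41,93)),("wr",262,270,(35,52,90)),("sc",468,176,(35,52,90)),("si",246,148,(35,52,90)),
 ("sc",100,518,(-145,-50,0)),("si",246,508,(-145,50,0)),("si",425,508,(-145,-50,0)),
 ("wr",348,218,(50,33,52)),("wr",476,270,(50,-33,52))]:
    obs.append((k,)+px(k,u,v)+(np.array(g,float),))
pegs=[px("sc",445,46),px("si",133,114),px("wr",76,232)]
def res(p,full=False):
    c,d=np.cos(p[2]),np.sin(p[2]);R=np.array([[c,-d,0],[d,c,0],[0,0,1]]);t=np.array([p[0],p[1],0])
    r=[(proj(Cc,R@g+t)-uv) for k,Cc,uv,g in obs]
    r+=[proj(Cc,R@np.array([35,121-p[3],121])+t)-uv for Cc,uv in pegs]
    return np.array(r) if full else np.ravel(r)
S=least_squares(res,[560,-65,1.4,5],loss='soft_l1',x_scale=[10,10,.1,10]);print(S.x,np.degrees(S.x[2]));print(res(S.x,1).round(1).tolist())
E
python3 fit.py
```

```text
[[-0.  1. -0.]
 [ 0. -0. -1.]
 [-1. -0. -0.]]
[650.09208991  72.41069879 374.15946437]
[562.6376976  -85.66324464   1.17518045   6.97871632] 67.33287985915459
[[-2.4, -2.5], [-5.2, 0.4], [-1.2, -0.2], [-0.1, -0.1], [-0.3, -0.3], [-1.6, 1.6], [3.6, -4.1], [0.2, -1.0], [-1.0, 1.3], [3.7, 1.0], [-0.2, -2.3], [0.3, -2.3], [-0.1, 1.3], [1.1, 0.4], [-0.4, -0.4], [-0.0, 0.1], [0.3, -0.6]]
```

```bash
cat >> fit.py <<'E'
import cv2
p=S.x
def W(g):
    c,d=np.cos(p[2]),np.sin(p[2]);return np.asarray(g,float)@np.array([[c,-d,0],[d,c,0],[0,0,1]]).T+[p[0],p[1],0]
segs=[]
def loop(*q): segs.extend(zip(q,q[1:]+q[:1]))
loop((105,41,93),(105,-41,93),(115,-41,93),(115,41,93))
loop((18.5,42,90),(51.5,42,90),(51.5,62,90),(18.5,62,90))
loop((-130,33,20),(-130,-33,20),(50,-33,52),(50,33,52))
loop((-145,-50,0),(145,-50,0),(145,50,0),(-145,50,0))
loop(*[(35+9*np.cos(a),121-p[3]+9*np.sin(a),121) for a in np.arange(0,6.28,.5)])
a=np.radians(10);F=np.array([-130,0,20])+30.8*np.array([np.cos(a),0,np.sin(a)])+30*np.array([-np.sin(a),0,np.cos(a)])
for y in(-28,28): loop(*[(F[0]+30*np.cos(t),y,F[2]+30*np.sin(t)) for t in np.arange(0,6.28,.3)])
print("foot",F,W(F))
for k,(n,f,a0,b0) in L.items():
    w,h={"sc":(160,110),"si":(120,110),"wr":(350,280)}[k]
    im=cv2.resize(cv2.imread(f"pics/{n}0.png")[b0:b0+h,a0:a0+w],None,fx=f,fy=f,interpolation=cv2.INTER_CUBIC)
    for q,r in segs:
        u=(proj(C[n],W([q,r]))-[a0,b0])*f; cv2.line(im,*[tuple(int(z) for z in e) for e in u],(0,255,0),1)
    cv2.imwrite(f"pics/ov_{k}.png",im)
E
python3 fit.py|tail -1
```

```text
foot [-104.87736654    0.           54.89259646] [ 522.22041787 -182.43981985   54.89259646]
```

```bash
python3 -c "
import cv2,numpy as np
a=cv2.imread('pics/ov_sc.png');b=cv2.imread('pics/ov_si.png')
b=cv2.copyMakeBorder(b,0,0,0,200,cv2.BORDER_CONSTANT)
cv2.imwrite('pics/ov1.png',cv2.resize(np.vstack([a,b]),(545,750)) )"
```

```text
(no output)
```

View pics/ov_sc.png

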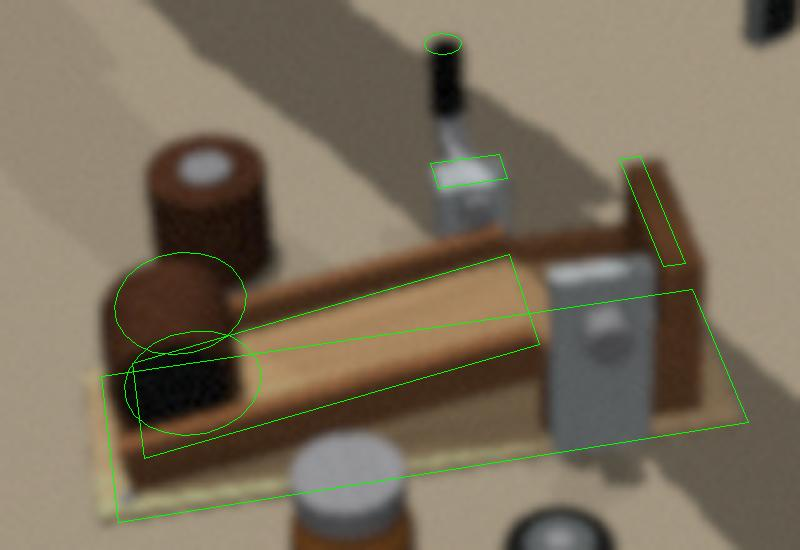

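View pics/ov_si.png

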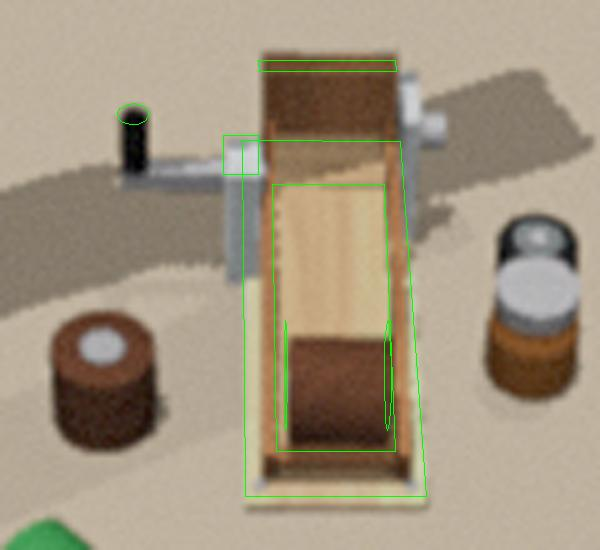

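View pics/ov_wr.png

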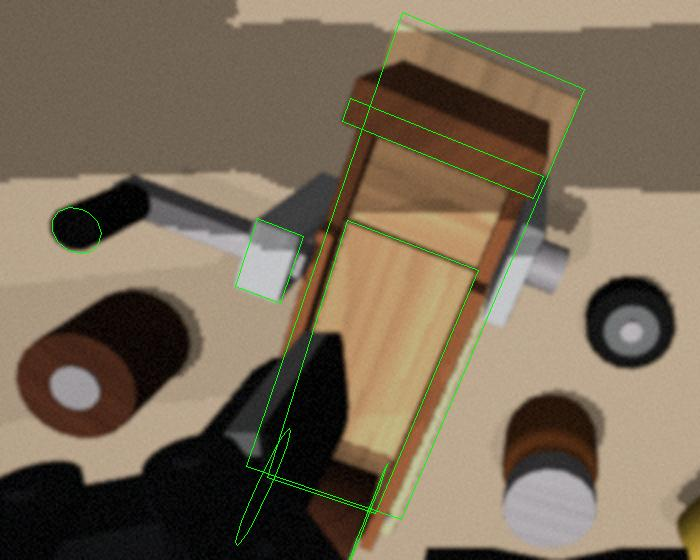

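```bash
sed -i 's/("sc",632,172,(105,41,93)),("sc",690,265,(105,-41,93)),//; s/("wr",262,270,(35/("wr",269,263,(35/; s/^ ("sc",100,518.*$/ ("sc",640,160,(125,41,93)),("sc",704,262,(125,-41,93)),("si",264,55,(125,41,93)),("si",397,55,(125,-41,93)),/; s/30\.8\*/22.4*/; s/(115,/(125,/g; s/145,/150,/g' fit.py; sed -i 's/^ ("wr",348,218/ ("sc",126,450,(-136,-41,36)),("wr",348,218/' fit.py;  python3 fit.py; python3 -c "
import cv2,numpy as np
a=cv2.imread('pics/ov_sc.png');b=cv2.imread('pics/ov_si.png')
c=np.hstack([cv2.resize(a,(545,375)),cv2.resize(b,(400,375))]);print(c.shape);cv2.imwrite('pics/ov1.png',cv2.resize(c,(800,317)))"
```

```text
[[-0.  1. -0.]
 [ 0. -0. -1.]
 [-1. -0. -0.]]
[650.09208991  72.41069879 374.15946437]
[563.11176783 -85.81890692   1.17820055   6.57312169] 67.50591905917923
[[-1.1, -0.1], [-0.1, -0.1], [-0.1, -0.1], [-1.3, 1.5], [0.5, -0.3], [0.2, -0.9], [-0.8, 1.4], [4.2, -1.2], [0.8, -0.3], [-1.0, -1.1], [-0.4, -1.1], [0.7, -0.5], [0.3, 1.5], [1.5, 0.4], [-0.6, -0.4], [-0.1, 0.1], [0.2, -0.3]]
foot [-113.14975166    0.           53.43395177] [ 519.82203211 -190.36011928   53.43395177]
(375, 945, 3)
```

View pics/ov1.png

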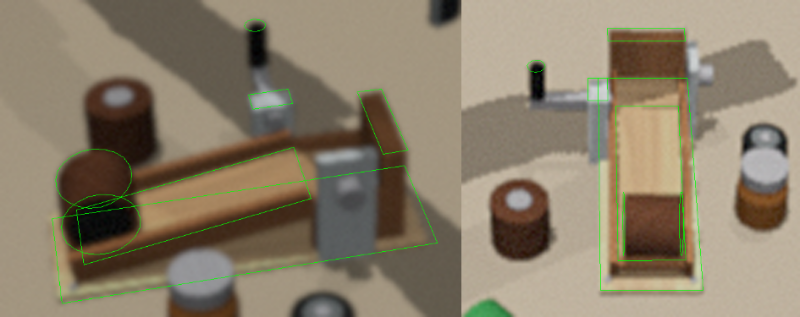

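Emit:
{"api": "arm_command", "payload": {
  "series": [
    [0.3,-1.26,-2.01,0,0,0,-1.875],
    [0.3,-1.26,-2.01,0,0,0,-1.875],
    [0.3,-1.26,-2.01,0,0,0,-1.875],
    [0.3,-1.26,-2.01,0,0,0,-1.875],
    [0.3,-1.26,-2.01,0,0,0,-1.875],
    [0.3,-1.26,-2.01,0,0,0,-1.875],
    [0.3,-1.26,-2.01,0,0,0,-1.875],
    [0.3,-1.26,-2.01,0,0,0,-1.875],
    [0.3,-1.26,-2.01,0,0,0,-1.875],
    [0.3,-1.26,-2.01,0,0,0,-1.875],
    [0.3,-1.26,-2.01,0,0,0,-1.875],
    [0.3,-1.26,-2.01,0,0,0,-1.875],
    [0.3,0,0,0,0,0,0],
    [0.3,0,0,0,0,0,0]
  ]
}}

```text
clock: 2.07
eef_pos: [498.0, -242.7, 231.5]
tool_rot: [0.568, 1.57, -1.398]
force: [0.7, 0.2, 0.5]
width: 25.5
```

```bash
cat > chk.py <<'E'
from h import *
import cv2,sys
tag=sys.argv[1];s=ctrl.read_state()
y=np.radians(67.5);c,d=np.cos(y),np.sin(y)
q=s['eef_pos']-[563.1,-85.8,0]
print(s['clock'],s['eef_pos'].round(1),"gutter",(q[0]*c+q[1]*d).round(1),(-q[0]*d+q[1]*c).round(1),"F",s['force'].round(1),"w",s['width'].round(1))
print(Ro.from_euler('xyz',s['tool_rot']).as_matrix().round(2).tolist())
for n in sys.argv[2:]: 
    im=ctrl.get_image(n)
    if n=="scene": im=cv2.resize(im[150:340,150:390],None,fx=3,fy=3,interpolation=cv2.INTER_CUBIC)
    if n=="side": im=cv2.resize(im[180:360,230:430],None,fx=3,fy=3,interpolation=cv2.INTER_CUBIC)
    cv2.imwrite(f"pics/{tag}_{n}.png",im)
E
python3 chk.py a scene wrist
```

```text
Traceback (most recent call last):
  File "chk.py", line 6, in <module>
    print(s['clock'],s['eef_pos'].round(1),"gutter",(q[0]*c+q[1]*d).round(1),(-q[0]*d+q[1]*c).round(1),"F",s['force'].round(1),"w",s['width'].round(1))
                                                                                                                                   ^^^^^^^^^^^^^^^^
AttributeError: 'float' object has no attribute 'round'
```

```bash
sed -i "s/s\['width'\].round(1)/s['width']/" chk.py; python3 chk.py a scene wrist
```

```text
2.0667 [ 498.  -242.7  231.5] gutter -169.9 0.1 F [0.7 0.2 0.5] w 25.459623577700626
[[0.0, 0.92, -0.39], [-0.0, -0.39, -0.92], [-1.0, 0.0, 0.0]]
```

View pics/a_wrist.png

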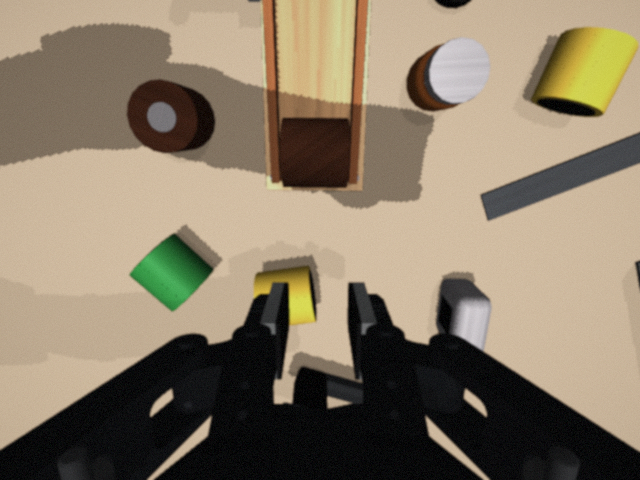

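View pics/a_scene.png

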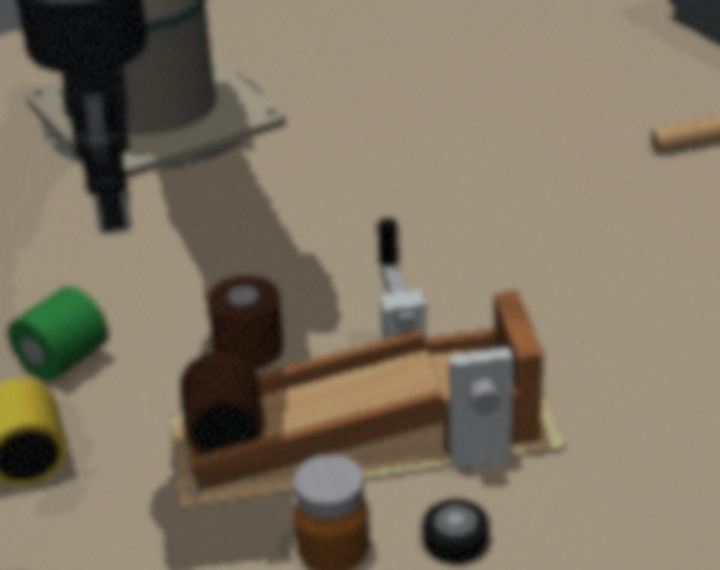

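Run:
```python
from h import *
s=ctrl.read_state();C=cam("wrist",s);y=np.radians(67.5);c,d=np.cos(y),np.sin(y)
for nm,uv,z in[("yel top",(285,268),50),("yel bot",(285,268),25),("yel far",(285,325),50),("green",(175,236),50),("footfront",(315,186),53),("footL",(280,150),80),("footR",(350,150),80),("gutterL",(268,190),2),("gutterR",(362,190),2)]:
    w=back(C,uv,z);q=w-[563.1,-85.8,0];print(nm,w.round(),round(q[0]*c+q[1]*d),round(-q[0]*d+q[1]*c))
```

```text
yel top [ 448. -279.   50.] -223 32
yel bot [ 442. -288.   25.] -233 34
yel far [ 423. -336.   50.] -285 34
green [ 365. -210.   50.] -190 136
footfront [ 506. -216.   53.] -142 3
footL [ 493. -175.   80.] -109 30
footR [ 545. -197.   80.] -109 -26
gutterL [ 456. -208.    2.] -154 52
gutterR [ 547. -246.    2.] -154 -46
```

Emit:
{"api": "arm_command", "payload": {
  "series": [
    [0.3,0,0,-1.8,0,0,0],
    [0.3,0,0,-1.8,0,0,0],
    [0.3,0,0,-1.8,0,0,0],
    [0.3,0,0,-1.8,0,0,0],
    [0.3,0,0,-1.8,0,0,0],
    [0.3,0,0,-1.8,0,0,0],
    [0.3,0,0,-1.8,0,0,0],
    [0.3,0,0,-1.8,0,0,0],
    [0.3,0,0,-1.8,0,0,0],
    [0.3,0,0,-1.6,0,0,0],
    [0.3,0,0,-0.9,0,0,0],
    [0.3,0,0,0,0,0,0]
  ]
}}

```text
clock: 3.17
eef_pos: [498.4, -239.4, 42.4]
tool_rot: [-1.833, 1.567, 2.489]
force: [0.2, -0.1, -0.4]
width: 25.6
```

```bash
python3 chk.py b scene side wrist
```

```text
3.1667 [ 498.4 -239.4   42.4] gutter -166.7 1.0 F [ 0.2 -0.1 -0.4] w 25.551042995974274
[[-0.0, 0.92, -0.38], [0.0, -0.38, -0.92], [-1.0, -0.0, -0.0]]
```

View pics/b_scene.png

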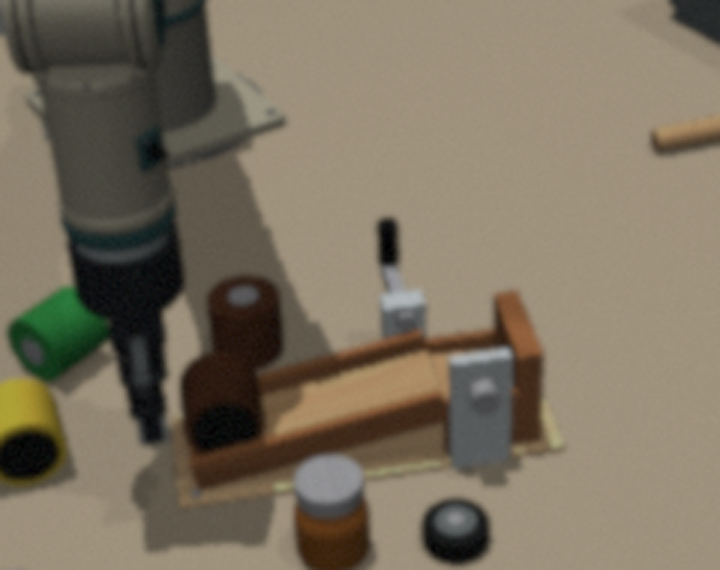

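View pics/b_wrist.png

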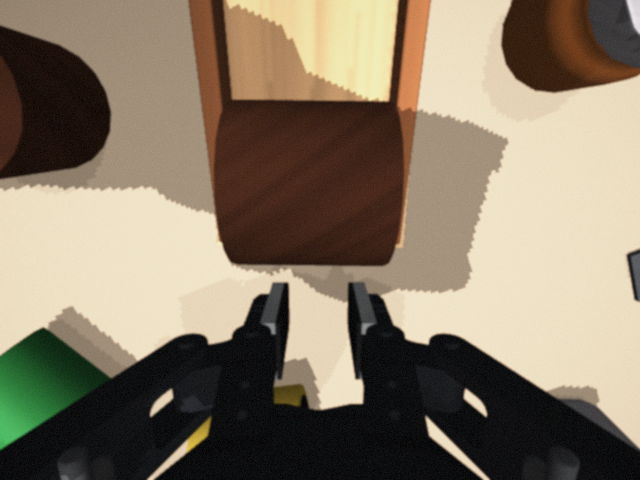

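Emit:
{"api": "arm_command", "payload": {
  "series": [
    [0.3,0.01,0.3,0.1,0,0,0],
    [0.3,0.02,0.3,0.1,0,0,0],
    [0.3,0.08,0.21,0.03,0,0,0],
    [0.3,0.08,0.18,0.03,0,0,0],
    [0.3,0.08,0.18,0.03,0,0,0],
    [0.3,0.08,0.18,0.03,0,0,0],
    [0.3,0.08,0.18,0.03,0,0,0],
    [0.3,0.08,0.18,0.03,0,0,0],
    [0.3,0.08,0.18,0.04,0,0,0],
    [0.3,0.1,0.24,0.05,0,0,0],
    [0.3,0.1,0.24,0.05,0,0,0],
    [0.3,0.1,0.24,0.05,0,0,0],
    [0.3,0.1,0.24,0.05,0,0,0],
    [0.3,0.1,0.24,0.05,0,0,0],
    [0.3,0.1,0.24,0.05,0,0,0],
    [0.3,0.1,0.24,0.05,0,0,0],
    [0.3,0.1,0.24,0.05,0,0,0],
    [0.3,0.1,0.24,0.05,0,0,0],
    [0.3,0.1,0.24,0.05,0,0,0]
  ]
}}

```text
clock: 4.9
eef_pos: [514.8, -198.0, 53.6]
tool_rot: [2.414, 1.571, 0.451]
force: [-0.4, -1.4, 1.4]
width: 25.6
```

```bash
python3 chk.py c scene wrist
```

```text
4.9 [ 514.8 -198.    53.6] gutter -122.1 1.6 F [-0.4 -1.4  1.4] w 25.649476509751313
[[0.0, 0.92, -0.38], [0.0, -0.38, -0.92], [-1.0, 0.0, -0.0]]
```

View pics/c_scene.png

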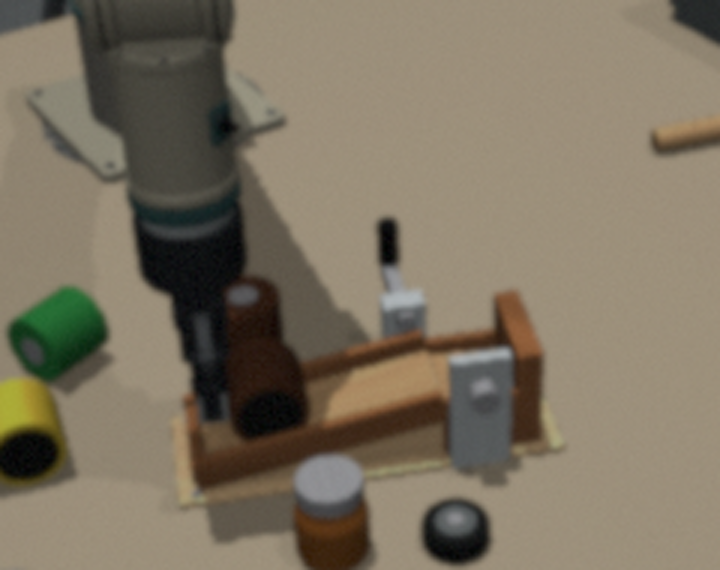

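View pics/c_wrist.png

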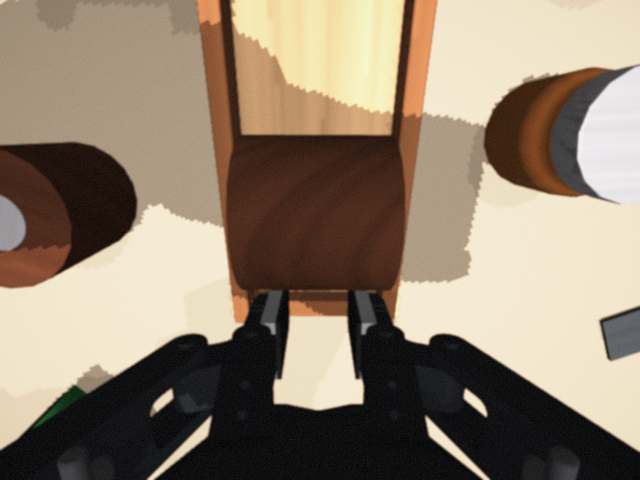

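Emit:
{"api": "arm_command", "payload": {
  "series": [
    [0.3,0.1,0.24,0.02,0,0,0],
    [0.3,0.12,0.28,0.04,0,0,0],
    [0.3,0.12,0.28,0.04,0,0,0],
    [0.3,0.12,0.28,0.04,0,0,0],
    [0.3,0.12,0.28,0.05,0,0,0],
    [0.3,0.12,0.28,0.05,0,0,0],
    [0.3,0.12,0.28,0.05,0,0,0],
    [0.3,0.12,0.28,0.05,0,0,0],
    [0.3,0.12,0.28,0.05,0,0,0],
    [0.3,0.12,0.28,0.05,0,0,0],
    [0.3,0.12,0.28,0.05,0,0,0],
    [0.3,0.12,0.28,0.05,0,0,0],
    [0.3,0.12,0.28,0.05,0,0,0],
    [0.3,0.12,0.28,0.05,0,0,0],
    [0.3,0.12,0.28,0.05,0,0,0],
    [0.3,0.12,0.28,0.05,0,0,0],
    [0.3,0.12,0.28,0.05,0,0,0],
    [0.3,0.12,0.28,0.05,0,0,0],
    [0.3,0.12,0.28,0.05,0,0,0],
    [0.3,0.12,0.28,0.05,0,0,0]
  ]
}}

```text
clock: 6.67
eef_pos: [538.6, -142.4, 63.0]
tool_rot: [-2.171, 1.571, 2.148]
force: [-0.5, -1.2, 1.5]
width: 25.4
```

Emit:
{"api": "arm_command", "payload": {
  "series": [
    [0.3,0.12,0.28,0.05,0,0,0],
    [0.3,0.12,0.28,0.05,0,0,0],
    [0.3,0.12,0.28,0.05,0,0,0],
    [0.3,0.12,0.28,0.05,0,0,0],
    [0.3,0.12,0.28,0.05,0,0,0],
    [0.3,0.12,0.28,0.05,0,0,0],
    [0.3,0.12,0.28,0.05,0,0,0],
    [0.3,0.12,0.28,0.05,0,0,0],
    [0.3,0.12,0.28,0.05,0,0,0],
    [0.3,0.12,0.28,0.05,0,0,0],
    [0.3,0.12,0.28,0.05,0,0,0],
    [0.3,0.12,0.28,0.05,0,0,0],
    [0.3,0.12,0.28,0.05,0,0,0],
    [0.3,0.1,0.24,0.05,0,0,0]
  ]
}}

```text
clock: 7.83
eef_pos: [555.3, -103.5, 70.0]
tool_rot: [2.934, 1.571, 0.971]
force: [0.3, -1.5, 1.4]
width: 25.6
```

```bash
python3 chk.py d scene wrist
```

```text
7.8333 [ 555.3 -103.5   70. ] gutter -19.3 0.5 F [ 0.3 -1.5  1.4] w 25.551605555591497
[[0.0, 0.92, -0.38], [0.0, -0.38, -0.92], [-1.0, 0.0, -0.0]]
```

View pics/d_scene.png

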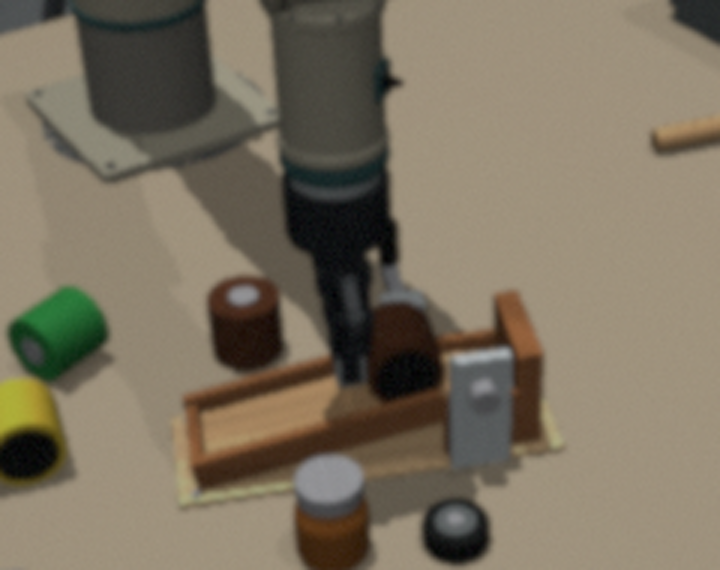

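View pics/d_wrist.png

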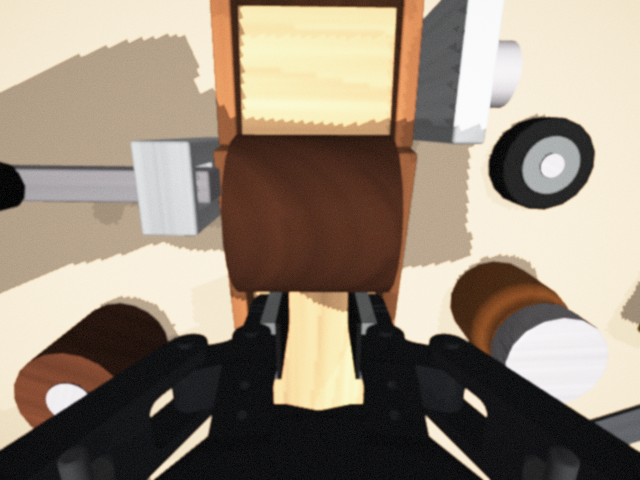

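Emit:
{"api": "arm_command", "payload": {
  "series": [
    [0.3,0.08,0.18,0.03,0,0,0],
    [0.3,0.08,0.18,0.03,0,0,0],
    [0.3,0.08,0.18,0.03,0,0,0],
    [0.3,0.08,0.18,0.03,0,0,0],
    [0.3,0.08,0.18,0.03,0,0,0],
    [0.3,0.08,0.18,0.03,0,0,0],
    [0.3,0.08,0.18,0.03,0,0,0],
    [0.3,0.08,0.18,0.03,0,0,0],
    [0.3,0.08,0.18,0.03,0,0,0],
    [0.3,0.08,0.18,0.03,0,0,0],
    [0.3,0.04,0.1,0.01,0,0,0],
    [0.3,0.04,0.1,0.01,0,0,0],
    [0.3,0.04,0.1,0,0,0,0],
    [0.3,0.04,0.1,0,0,0,0],
    [0.3,0.04,0.1,0,0,0,0],
    [0.3,0.04,0.1,0,0,0,0],
    [0.3,0.04,0.1,0,0,0,0],
    [0.3,0.04,0.1,0,0,0,0],
    [0.3,0.04,0.1,0,0,0,0]
  ]
}}

```text
clock: 9.52
eef_pos: [566.8, -76.5, 73.1]
tool_rot: [-2.745, 1.571, 1.575]
force: [-0.7, 0.2, 0.0]
width: 25.7
```

```bash
python3 chk.py e scene wrist
```

```text
9.5167 [566.8 -76.5  73.1] gutter 10.0 0.2 F [-0.7  0.2  0. ] w 25.688769235361434
[[-0.0, 0.92, -0.38], [0.0, -0.38, -0.92], [-1.0, -0.0, -0.0]]
```

View pics/e_scene.png

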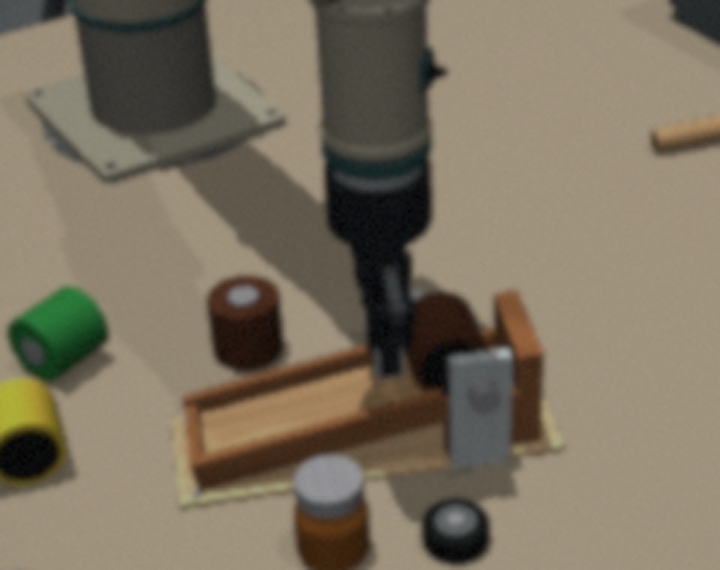

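View pics/e_wrist.png

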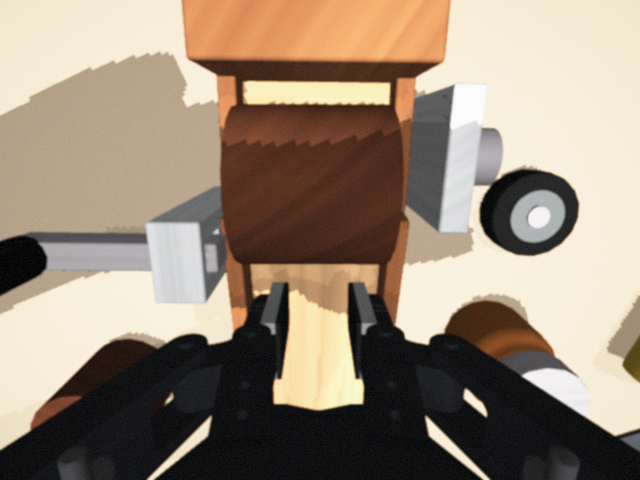

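Emit:
{"api": "arm_command", "payload": {
  "series": [
    [0.3,0,0,0,0,0,0],
    [0.3,0.04,0.1,-0.05,0,0,0],
    [0.3,0.04,0.1,-0.05,0,0,0],
    [0.3,0.04,0.1,-0.05,0,0,0],
    [0.3,0.04,0.1,-0.05,0,0,0],
    [0.3,0.04,0.1,-0.05,0,0,0],
    [0.3,0.04,0.1,0,0,0,0],
    [0.3,0.04,0.1,0,0,0,0],
    [0.3,0.04,0.1,0,0,0,0],
    [0.3,0.04,0.1,0,0,0,0],
    [0.3,0,0,0,0,0,0]
  ]
}}

```text
clock: 10.53
eef_pos: [570.5, -67.5, 70.6]
tool_rot: [2.784, 1.571, 0.821]
force: [0.4, -0.5, -0.0]
width: 25.6
```

```bash
python3 chk.py f scene wrist
```

```text
10.5333 [570.5 -67.5  70.6] gutter 19.7 0.2 F [ 0.4 -0.5 -0. ] w 25.61611892333271
[[0.0, 0.92, -0.38], [0.0, -0.38, -0.92], [-1.0, 0.0, -0.0]]
```

View pics/f_scene.png

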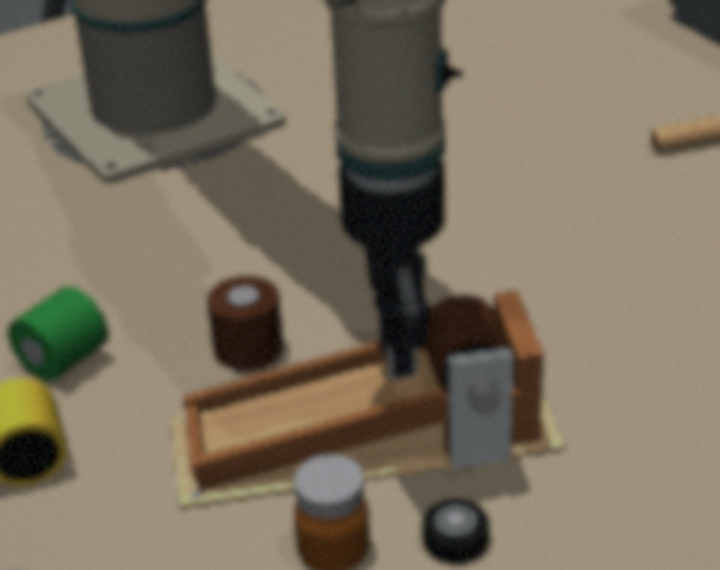

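View pics/f_wrist.png

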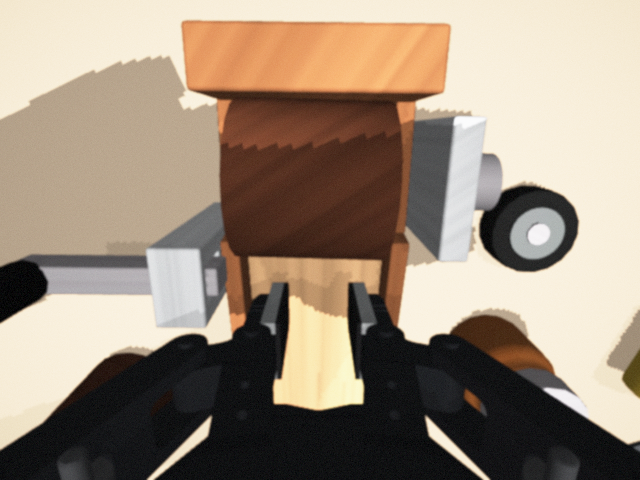

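```bash
python3 -c "
from cell import ctrl
print(ctrl.read_state()['qpos'].round(2))"
```

```text
[-0.03  0.75  0.15  1.86 -0.2   0.54 -0.14]
```

Emit:
{"api": "arm_command", "payload": {
  "series": [
    [0.3,-0.2,-0.4,0.2,0,0,0],
    [0.3,0,0,1,0,0,0],
    [0.3,0,0,1.5,0,0,0],
    [0.3,0,0,1.5,0,0,0],
    [0.3,0,0,1.5,0,0,0],
    [0.3,0,0,1.5,0,0,0],
    [0.3,0,0,1.5,0,0,0],
    [0,0,0,1.3,0,0,0],
    [0,0,0,0,0,0,0]
  ]
}}

```text
clock: 11.38
eef_pos: [570.1, -72.6, 174.0]
tool_rot: [1.859, 1.565, -0.105]
force: [0.3, 0.7, -0.5]
width: 2.2
```

```bash
python3 chk.py g scene wrist
```

```text
11.3833 [570.1 -72.6 174. ] gutter 14.9 -1.4 F [ 0.3  0.7 -0.5] w 2.2001666141705947
[[0.01, 0.92, -0.38], [-0.0, -0.38, -0.92], [-1.0, 0.01, -0.0]]
```

View pics/g_wrist.png

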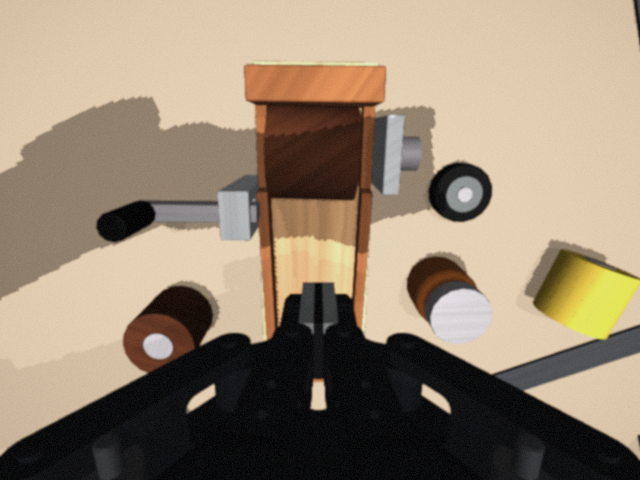

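Emit:
{"api": "arm_command", "payload": {
  "series": [
    [0,-0.94,0.55,0,0,0,-6.43],
    [0,-0.94,0.55,0,0,0,-6.43],
    [0,-0.94,0.55,0,0,0,-6.43],
    [0,-0.94,0.55,0,0,0,-6.43],
    [0,-0.94,0.55,0,0,0,-6.43],
    [0,-0.94,0.55,0,0,0,-6.43],
    [0,-0.94,0.55,0,0,0,-6.43],
    [0,-0.94,0.55,0,0,0,-6.43],
    [0,-0.94,0.55,0,0,0,-6.43],
    [0,-0.94,0.55,0,0,0,-6.43],
    [0,-0.94,0.55,0,0,0,-6.43],
    [0,-0.94,0.55,0,0,0,-6.43],
    [0,-0.94,0.55,0,0,0,-6.43],
    [0,-0.94,0.55,0,0,0,-6.43],
    [0,0,0,0,0,0,0],
    [0,0,0,0,0,0,0]
  ]
}}

```text
clock: 12.82
eef_pos: [436.3, 5.2, 170.1]
tool_rot: [0.989, 1.569, -2.542]
force: [-0.1, -0.0, 0.1]
width: 0.1
```

```bash
python3 chk.py i scene wrist side
```

```text
12.8167 [436.3   5.2 170.1] gutter 35.6 152.0 F [-0.1 -0.   0.1] w 0.07820029587000801
[[-0.0, -0.38, -0.93], [-0.0, -0.93, 0.38], [-1.0, 0.0, 0.0]]
```

View pics/i_wrist.png

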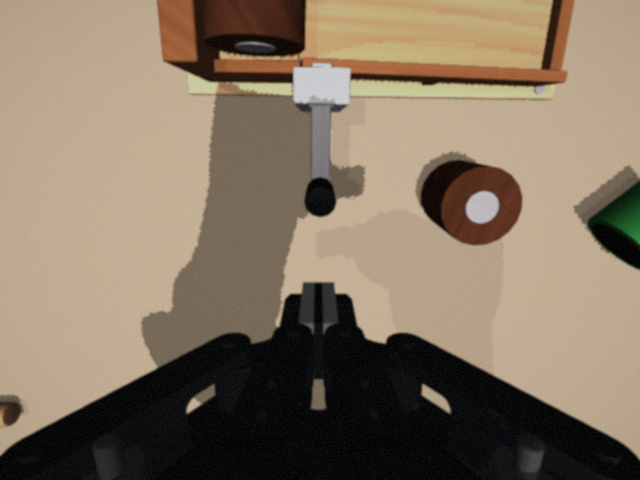

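View pics/i_side.png

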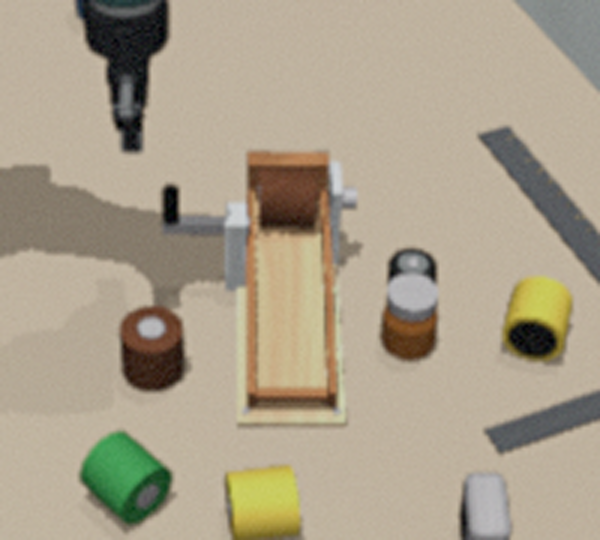

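Emit:
{"api": "arm_command", "payload": {
  "series": [
    [0,0,0,-1.2,0,0,0],
    [0,0,0,-1.2,0,0,0],
    [0,0,0,-1.2,0,0,0],
    [0,0,0,-1.2,0,0,0],
    [0,0,0,-1.2,0,0,0],
    [0,0,0,-1,0,0,0],
    [0,0,0,-0.5,0,0,0],
    [0,0,0,0,0,0,0]
  ]
}}

```text
clock: 13.63
eef_pos: [436.6, 4.7, 94.8]
tool_rot: [0.391, 1.57, 3.14]
force: [-1.0, -0.0, -0.2]
width: -0.1
```

```bash
python3 chk.py j wrist
```

```text
13.6333 [436.6   4.7  94.8] gutter 35.2 151.5 F [-1.  -0.  -0.2] w -0.12997352672972606
[[-0.0, -0.38, -0.92], [0.0, -0.92, 0.38], [-1.0, 0.0, 0.0]]
```

View pics/j_wrist.png

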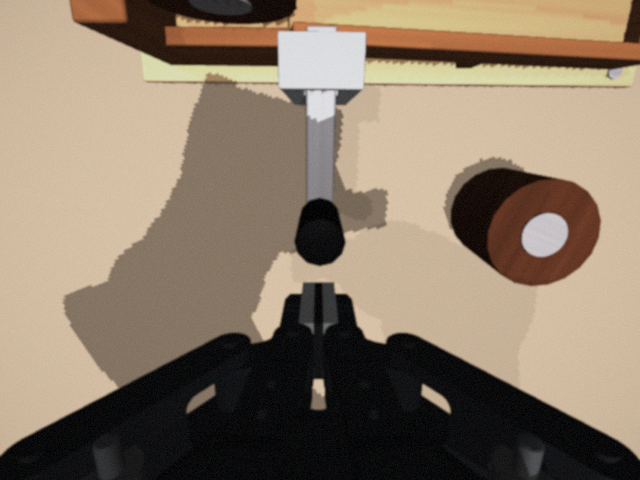

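Emit:
{"api": "arm_command", "payload": {
  "series": [
    [0,0.28,-0.115,0,0,0,0],
    [0,0.28,-0.115,0,0,0,0],
    [0,0.28,-0.115,0,0,0,0],
    [0,0.28,-0.115,0,0,0,0],
    [0,0.28,-0.115,0,0,0,0],
    [0,0.28,-0.115,0,0,0,0],
    [0,0.28,-0.115,0,0,0,0],
    [0,0.28,-0.115,0,0,0,0],
    [0,0.28,-0.115,0,0,0,0],
    [0,0.28,-0.115,0,0,0,0],
    [0,0.28,-0.115,0,0,0,0],
    [0,0.28,-0.115,0,0,0,0],
    [0,0.28,-0.115,0,0,0,0],
    [0,0.28,-0.115,0,0,0,0],
    [0,0.28,-0.115,0,0,0,0],
    [0,0.28,-0.115,0,0,0,0],
    [0,0.28,-0.115,0,0,0,0],
    [0,0.28,-0.115,0,0,0,0]
  ]
}}

```text
clock: 15.18
eef_pos: [487.3, -15.8, 95.6]
tool_rot: [1.215, 1.571, -2.32]
force: [-1.5, -1.2, 0.2]
width: -0.1
```

```bash
python3 chk.py k scene wrist
```

```text
15.1833 [487.3 -15.8  95.6] gutter 35.7 96.8 F [-1.5 -1.2  0.2] w -0.0792527534661316
[[-0.0, -0.38, -0.92], [-0.0, -0.92, 0.38], [-1.0, 0.0, 0.0]]
```

View pics/k_wrist.png

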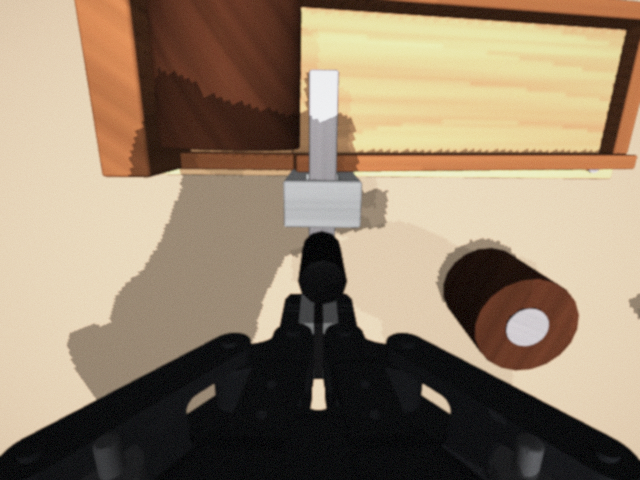

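View pics/k_scene.png

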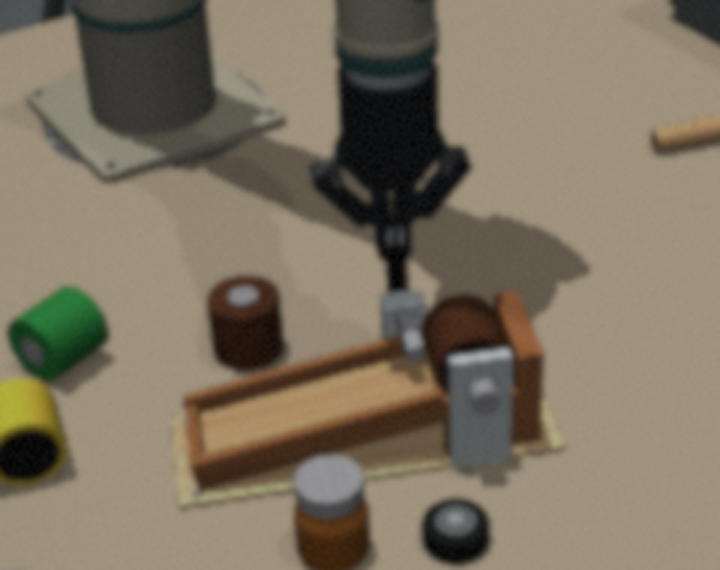

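Emit:
{"api": "arm_command", "payload": {
  "series": [
    [0,0.18,-0.08,0,0,0,0],
    [0,0.18,-0.08,0,0,0,0],
    [0,0.18,-0.08,0,0,0,0],
    [0,0.18,-0.08,0,0,0,0],
    [0,0.18,-0.08,0,0,0,0],
    [0,0.18,-0.08,0,0,0,0],
    [0,0.09,-0.04,0,0,0,0],
    [0,0.09,-0.04,0,0,0,0],
    [0,0,0,0,0,0,0]
  ]
}}

```text
clock: 16.03
eef_pos: [500.1, -21.1, 95.6]
tool_rot: [-2.806, 1.57, -0.057]
force: [-1.1, 1.6, -0.5]
width: -0.0
```

Emit:
{"api": "arm_command", "payload": {
  "series": [
    [0,0.09,-0.04,0,0,0,0],
    [0,0.09,-0.04,0,0,0,0],
    [0,0,0,0,0,0,0]
  ]
}}

```text
clock: 16.28
eef_pos: [500.3, -21.3, 95.5]
tool_rot: [-0.115, 1.568, 2.634]
force: [-4.1, 2.7, 3.1]
width: -0.1
```

Emit:
{"api": "arm_command", "payload": {
  "series": [
    [0,0.09,-0.04,0,0,0,0],
    [0,0.09,-0.04,0,0,0,0],
    [0,0,0,0,0,0,0]
  ]
}}

```text
clock: 16.53
eef_pos: [500.2, -21.5, 95.2]
tool_rot: [-0.061, 1.564, 2.688]
force: [-7.9, 4.5, 6.3]
width: 0.2
```

```bash
python3 chk.py l scene wrist side
```

```text
16.5333 [500.2 -21.5  95.2] gutter 35.4 82.7 F [-7.9  4.5  6.3] w 0.18377833073291902
[[-0.01, -0.38, -0.92], [0.0, -0.92, 0.38], [-1.0, -0.0, 0.01]]
```

View pics/l_wrist.png

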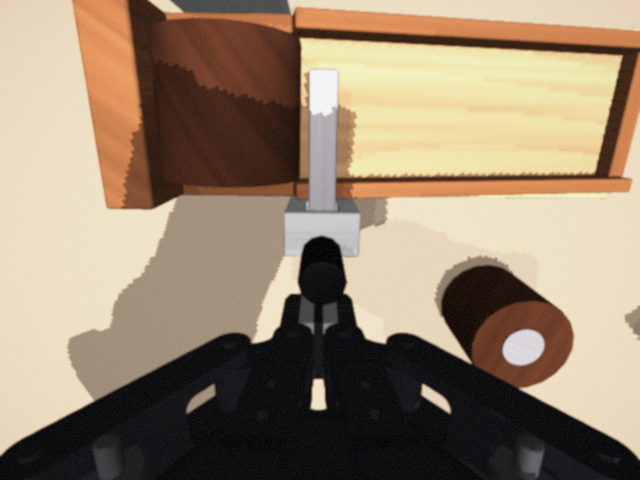

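```bash
python3 - <<'E'
from h import *
s=ctrl.read_state();C=cam("wrist",s);y=np.radians(67.5);c,d=np.cos(y),np.sin(y)
for nm,uv,z in[("tip top",(324,70),83),("pegtop c",(322,283),121),("peg in edge top",(322,262),121),("guide in",(322,210),90),("guide out",(322,255),90)]:
    w=back(C,uv,z);q=w-[563.1,-85.8,0];print(nm,round(q[0]*c+q[1]*d,1),round(-q[0]*d+q[1]*c,1))
E
python3 - <<'E'
import cv2
a=cv2.imread('pics/l_wrist.png')[180:320,250:400];cv2.imwrite('pics/l_z.png',cv2.resize(a,None,fx=4,fy=4,interpolation=cv2.INTER_CUBIC))
E
```

```text
tip top 33.4 -12.5
pegtop c 34.4 62.5
peg in edge top 34.4 54.5
guide in 34.1 42.9
guide out 34.1 63.1
```

View pics/l_z.png

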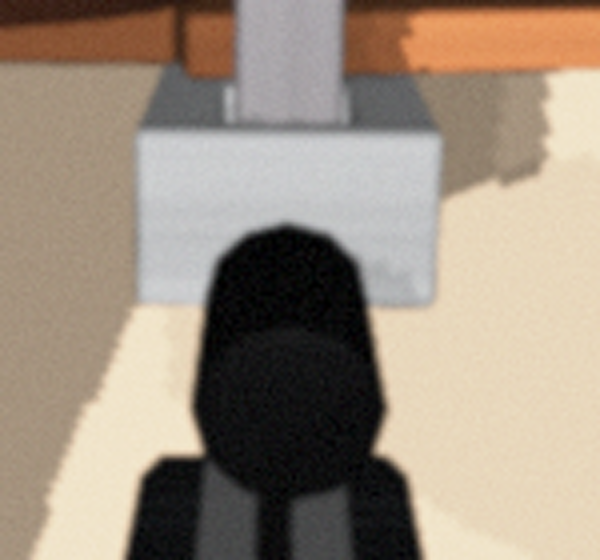

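View pics/l_scene.png

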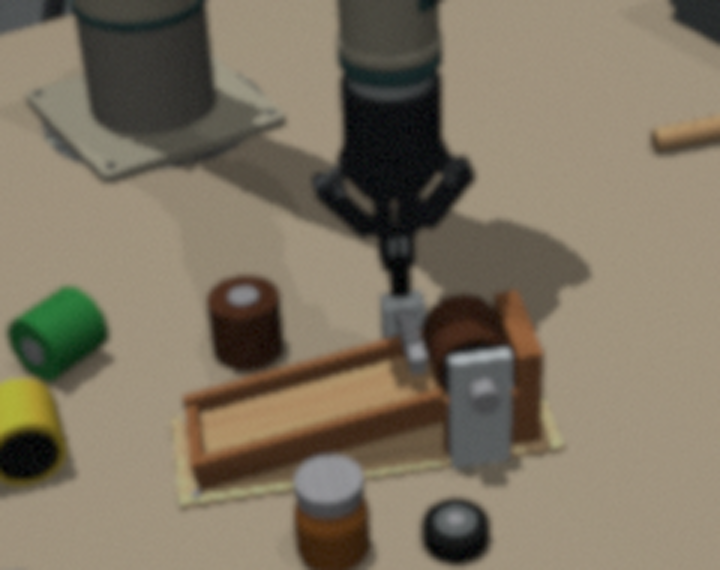

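Emit:
{"api": "arm_command", "payload": {
  "series": [
    [0,0.09,-0.04,0,0,0,0],
    [0,0.09,-0.04,0,0,0,0],
    [0,0,0,0,0,0,0],
    [0,0,0,0,0,0,0]
  ]
}}

```text
clock: 17.02
eef_pos: [500.2, -21.5, 95.1]
tool_rot: [-0.065, 1.561, 2.685]
force: [-9.8, 4.2, 7.9]
width: -0.3
```

Hard against its end (no further motion as the force builds up). Back off and clear.

Emit:
{"api": "arm_command", "payload": {
  "series": [
    [0,-0.4,0.17,0,0,0,0],
    [0,-0.6,0.25,0,0,0,0],
    [0,-0.9,0.38,0,0,0,0],
    [0,-0.9,0.38,0,0,0,0],
    [0,0,0,1.2,0,0,0],
    [0,0,0,2,0,0,0],
    [0,0,0,2,0,0,0],
    [0,0,0,2,0,0,0],
    [0,0,0,2,0,0,0],
    [0,0,0,0,0,0,0],
    [0,0,0,0,0,0,0]
  ]
}}

```text
clock: 17.93
eef_pos: [477.5, -11.5, 188.3]
tool_rot: [-2.579, 1.568, 0.17]
force: [0.0, 0.9, -0.9]
width: 0.0
```

```bash
python3 chk.py m scene wrist side
```

```text
17.9333 [477.5 -11.5 188.3] gutter 35.9 107.6 F [ 0.   0.9 -0.9] w 0.018898419311400017
[[0.0, -0.38, -0.92], [0.0, -0.92, 0.38], [-1.0, -0.0, -0.0]]
```

View pics/m_wrist.png

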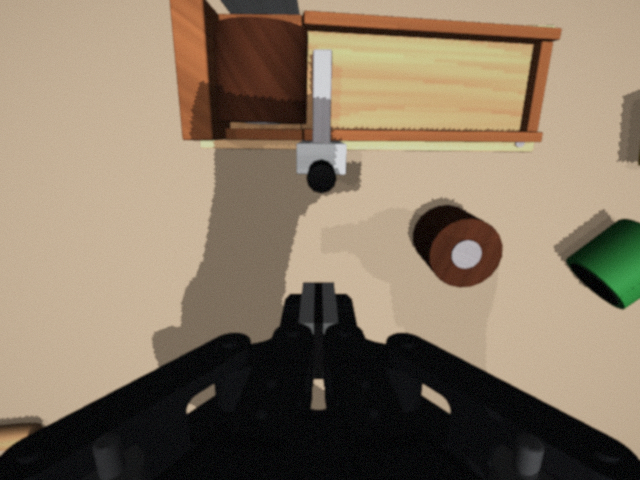

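View pics/m_side.png

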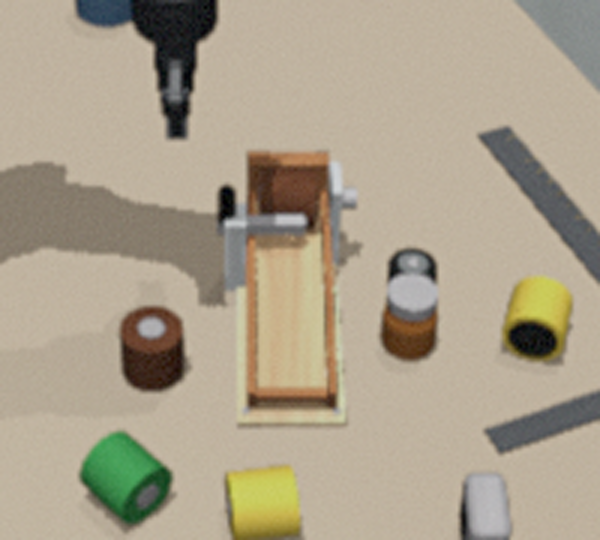

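View pics/m_scene.png

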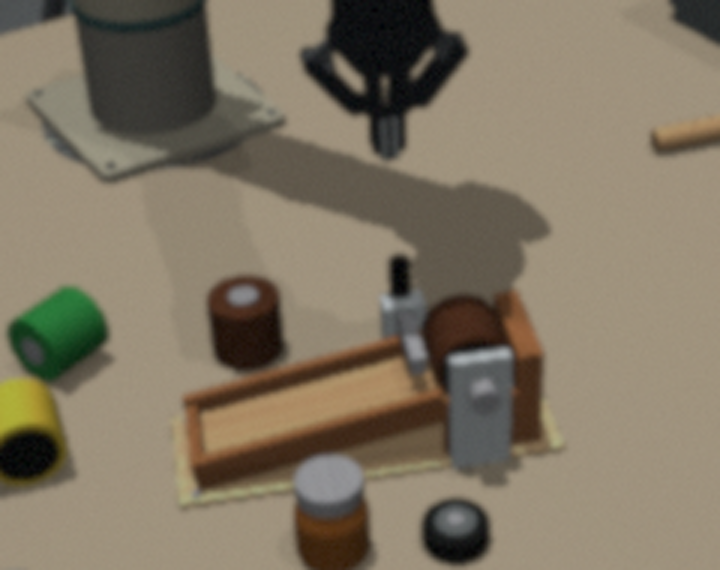

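Run:
```python
from h import *
s=ctrl.read_state();y=np.radians(67.5);c,d=np.cos(y),np.sin(y)
for n,nm,uv,z in[("wrist","peg",(321,177),121),("wrist","tip",(322,50),83),("side","peg",(305.7,243),121),("side","peg0",(286.6,242.8),121),("scene","peg",(283.3,237),121),("scene","peg0",(279,224.2),121)]:
    w=back(cam(n,s),uv,z);q=w-[563.1,-85.8,0];print(n,nm,round(q[0]*c+q[1]*d,1),round(-q[0]*d+q[1]*c,1))
```

```text
wrist peg 34.1 62.6
wrist tip 33.3 -11.6
side peg 34.8 59.9
side peg0 35.6 114.3
scene peg 35.9 58.1
scene peg0 36.0 112.5
```

```bash
python3 -c "
from cell import ctrl
print(ctrl.finish_job())"
```

```text
the job is handed in; nothing more can be done
None
```

I pushed the foot slowly up the gutter and over the ridge with the fingertips. It is now in the cradle against the end stop. I then pushed the keeper bar in by its peg until it stopped, backed off, lifted clear and handed the job in at about 18 s.

**Last checks**
- **Foot:** all three pictures show it against the stop, with the keeper bar across behind it.
- **Keeper:** two further pushes of about 2 mm each produced no movement, with the measured force rising to about 13 N.
- **Keeper position:** the three cameras put the peg 58–63 mm from the middle line, where 61 mm is fully in. The side and scene cameras each showed 54.4 mm of travel from a start of about 6.6 mm, which gives 61 mm. The wrist camera put the bar tip at −11.6 mm where about −15 mm was expected. I blamed image and calibration error for that, because the bar would not move further.
- **Surroundings:** the things standing near the gutter look unmoved in the pictures. I did not separately check the ones farther off, such as the stapler.

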